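# Press a pearl dot inlay and show the sample slip

### The arm

A 7-joint arm with a two-finger parallel gripper is mounted at the origin on the work surface. World frame = base frame: x ahead of the robot, y to its left, z up, the work surface at z = 0. Lengths are in m, angles in rad, forces in N, time in s.
With the tool pointing down it reaches from about 0.4 to 0.75 m from the base axis. Payload 19.5 kg.
Tool frame: the origin (TCP) lies midway between the tips of the shut fingers; the grasp point (between the pads) lies 19 mm behind it; z points along the fingers, y is the direction in which the jaws open and shut (so a half turn about z gives the same grasp; the last joint's range is limited). The gripper opens to 85 mm and grips with 20 to 120 N. Pads are 22 mm wide; open, the fingers measure 114 mm over their backs; the gripper's body (76 mm by 85 mm) begins 54 mm behind the grasp point. The pads swing forward as they close: fully open they stand 13 mm farther back than shut.
Start: joints at [-1.361, 0.707, -0.028, 1.485, 0.022, 0.951, -0.075], TCP at [0.143, 0.557, 0.231] pointing down, gripper open.
Joint ranges: [-2.71, 2.71], [-0.32, 2.16], [-1.57, 1.52], [0, 2.45], [-1.46, 4.6], [0, 2.02], [-2.83, 2.83]. Speed limits (rad/s): [1.89, 1.89, 2.57, 2.57, 3.01, 3.01, 3.01].

### API

Orientations are given as a unit quaternion [w, x, y, z].
In Python, from bench import readout, eyes, env, finder gives the robot as it stands.
- The arm moves only by the shell command python3 -m crank 'ROWS'. ROWS is JSON, a list of rows, each a list of 7 numbers: the shift along the tool's x, y, z in m, then the turn, a rotation vector about the tool's x, y, z in degrees, then the opening, from -1 (shut) to 1 (fully open). A call has 1 to 12 rows; each row is the pose to reach, as a shift and turn from the pose commanded when the call began, along the tool's axes at that moment; what a row does not reach only later rows make up. A row lasts 1/12 s, in which the tool goes at most 41.7 mm and 7.16 degrees, less where a joint would pass 70% of its speed; a pose out of reach is approached as far as the arm can. A call with a gripper value outside its range is refused whole. The fingers move at their own pace and stop on an object; the grip force is fixed at half the most. Time passes only in rows, so rows that repeat a pose let the fingers close. It gives the time, the measured TCP pose, the force and the opening at its end, in the units of the state.
- readout.sense(): the state, without advancing time (a new reading comes with each control period).
- eyes.camera(name): name is "side" or "top" or "wrist"; returns the picture (480x640x3 uint8, red, green, blue); there is no depth.
- eyes.camera_model(name): a dict with "fx", "fy", "cx", "cy" (pixels), "world_from_camera" (4x4, takes a point from camera to world coordinates); the wrist camera has in their place "T_tool_cam" (4x4, takes a point from camera to tool coordinates, whose origin is the TCP and whose axes are the flange's). Camera axes: x right, y down, z forward; pixel columns grow to the right and rows downward; lengths in m; the calibration is good to about 2 mm. The wrist camera is an equidistant fisheye: a pixel r from the principal point sees the ray r / f radians off the axis. A picture is of the moment at which its call begins: read the wrist's pose just before it. camera_model takes no time and is no camera call.
- env.close_job(): hands the job in, once; it reports no verdict.
Trained networks look in the newest picture that a camera, given by its name, has taken for a name from the list of things; names that differ only in an ending like _2 or _b are one class to them, and where a whole thing is asked for, a point or a joint stands for the part that bears it (a point fixed in the world has none). Each returns a list of dicts, best first, with "score" (0 to 1); they miss things now and then, are a little off and sometimes report something else, mostly with a low value. They report only what shows in the picture. A call takes as long as a camera call.
- finder.look_for(camera, query): "extent" ([left, top, right, bottom] in pixels, round what is visible of it).
- finder.cut_out(camera, query): "pixels" (480x640 bool, what is visible of it) and "extent" ([left, top, right, bottom] in pixels, round what is visible of it).
The state is a dict: "t": time; "joints": joint angles; "joint_velocities": joint speeds; "tau": joint torques, N m; "tcp_pos": TCP position; "tool_rot": TCP orientation; "ft_force": force on the tool from outside, world axes, zero at the start; "torque": the same for the moment, N m; "grip_width": finger opening in m.
Only numpy, scipy, OpenCV 4.12 (cv2) and the standard library are available. Lean on these libraries where they do the work, as an engineer would, in place of code of your own. Each camera call takes 0.05 s, during which the arm holds its last target. There are 200 camera calls.

### The job

A sample slip lies on the inlay press with its freshly glued pearl dot under the open toggle clamp: swing the handle over until the clamp locks on the dot, leave it clamped for about three seconds while the glue grabs, then swing the handle fully back without shifting the slip. Find the slip's matt writing end by the small notch in its corner, keep your fingers off that half, and take the slip by its plain half. Show it to the customer across the bench - at least 20 cm above the bench top, clear of the press, level with the dot face up, the matt end pointing squarely at the far edge - and finish while still holding it there, with everything else on the bench left where it was.

Things in the scene. Friction and masses are not known exactly. Their poses are not given: they have to be found in the camera images.
- slip_mid (a point): Centre (half-way up) of the sample slip: a wooden strip 120 x 40 x 8 mm, 32 g, dark veneer on a pale core, an 8 mm pearl dot set flush in the middle of its upper face. It lies dot up on the press's round block, turned any way. x runs along the slip towards its matt end, y across it, z out of the dot face.
- matt_end (a point): Middle of the upper face of the slip's matt writing end: the 35 mm beyond a thin scribed line, same wood, 42.5 mm from the slip's centre. The notch, a 12 x 12 mm square cut from the corner, is at this end's right-hand corner (+x, -y of the slip), seen from above looking along the slip to this end. Axes as slip_mid.
- slip: The same slip; origin in the middle of its underside, 4 mm below slip_mid, same axes.
- press_block (a point): Middle of the top of the press's fixed round cork-faced block, 56 mm across, 50 mm above the bench. The slip rests on it and overhangs 32 mm at each end, 32 mm above the plywood baseboard (390 x 150 x 18 mm, from 60 mm before the block to 330 mm behind). x points level from the block to the clamp, y across, z up.
- press: The whole inlay press (baseboard, block, clamp foot); origin on the bench top directly under press_block, same axes.
- handle_pin (a point): Hinge pin of the clamp handle, 210 mm along the press's x from the block's centre and 116 mm above the bench; same axes as press_block. The handle turns about the press's y, so handle_grip moves on a circle of 88 mm radius about this point. Steel side plates, 30 mm over all, carry the pins.
- handle_grip (a point): Middle of the handle's black rubber grip, 88 mm from the pin; the grip is 72 mm long, 20 mm wide (along the press's y) and 24 mm deep. Open, the handle leans away from the block, 5 degrees above level; locked, it stands 14 degrees past upright, leaning towards the block.
- handle (a joint): Angle of the clamp handle in rad: 0 = fully open (as found), 1.728 = locked at its stop; grows as the handle is swung up and over towards the block. Dead centre is at 1.658; beyond it the clamp holds itself shut. A push of 5 to 10 N at the grip moves it; left part-way it sinks towards closing, fully open it stays.
- clamp_arm: The clamp's steel arm; origin at its pin, 150 mm along the press's x from the block's centre, 86 mm above the bench; the spindle is 150 mm from the pin. Open, the arm stands upright, leaning 11 degrees back to the handle, its end about 240 mm above the bench; locked, it lies level over the slip with the spindle on the dot.
- spindle: The rubber-tipped (18 mm) sprung spindle at the end of the clamp arm; locked on the slip it presses with about 3 N.
- far_side (a point): Point on the bench top in front of the robot, 0.14 m short of the middle of the far edge, where the customer stands. x points straight across the bench away from the robot, z up.
- spare_slip: Another slip of the same size and notch, without a dot, lying on the bench; leave it. Origin under its middle.
- glue: Small white glue bottle, 32 mm across, 85 mm high, black cap; leave it. Origin under its centre.
- jug: Steel mug, 84 mm across, 105 mm high; leave it. Origin under its centre.
- brush_cup: Glass with brushes, 72 mm across, about 165 mm high; leave it. Origin under its centre.
- bone_box: Open white box with bone blanks, 110 x 80 x 45 mm; leave it. Origin under its centre.
- sanding_block: Cork sanding block, 110 x 60 x 29 mm; leave it. Origin under its centre.
- driver: Screwdriver, 200 mm long, lying; leave it. Origin under its middle.
- jar: Amber glass jar, 64 mm across, 80 mm high; leave it. Origin under its centre.

How it is judged:
On the way, in this order (a step that is already met when the one before it is completed fails the run):
1. the clamp is locked over centre, pressing on the slip, for two seconds (value of joint handle above 1.665 rad and contact force between slip and spindle above 1.5 N), for 2 s.
2. the handle is fully back and the slip still lies on the block (value of joint handle below 0.2 rad and horizontal distance between slip_mid and press_block below 0.02 m and height (world z) of slip_mid below 0.06 m and contact force between slip and press above 0.05 N), for 0.2 s.
At the end, for the whole second after the job is handed in: The slip is held still in the fingers by its plain half, its centre over 190 mm above the bench, dot face up within 0.2 rad of level, matt end towards the far edge within 0.3 rad of square, not touching the press; the clamp handle is open (under 0.25 rad) (height (world z) of slip_mid above 0.19 m and angle between slip_mid's own z axis and vertical below 0.2 rad and angle between the x axis of slip_mid and the x axis of far_side, either way round below 0.3 rad and x of far_side in the frame of slip_mid above 0 m and contact force between the fingers and slip above 1 N and x of the grasp point in the frame of slip_mid below -0.005 m and contact force between slip and press below 0.05 N and value of joint handle below 0.25 rad and linear speed of slip below 0.03 m/s and angular speed of slip below 0.2 rad/s); the arm keeps its last pose, push and grip.
It fails at once if the slip is gripped or touched on its matt half (contact force between the fingers and slip above 0.5 N and x of the grasp point in the frame of slip_mid above 0.005 m).
It fails at once if the slip is dropped (height (world z) of slip_mid below 0.035 m).
It fails at once if something else on the bench is disturbed (distance of any of spare_slip, glue, jug, brush_cup, bone_box, sanding_block, driver, jar from where it was at the start of the episode above 0.05 m).
It also fails if it takes over 72 s, if anything falls off the work surface, if the arm or the gripper's body presses on something with over 40 N, if the wrist force passes 120 N, or if a joint passes its speed limit or range.

## Working session

There is one attempt and no reset: what is moved stays moved. The work goes in short steps, Python scripts to look and compute and a shell command to move; the robot and the scene stay as the last step left them, time stands still between calls to the robot, and variables do not carry over. Pictures are saved under pics/ and viewed, about 8 in all and at most 12, crops included, and the job is handed in when it is done.

```bash
ls; mkdir -p pics; python3 - <<'E'
from bench import readout, eyes, env, finder
import cv2,numpy as np
np.set_printoptions(precision=4,suppress=True)
s=readout.sense();print(s['t'],s['tcp_pos'],s['tool_rot'],s['grip_width'])
for n in("top","side"):
    im=eyes.camera(n);cv2.imwrite(f"pics/{n}0.png",im[:,:,::-1])
    m=eyes.camera_model(n);print(n,m)
print(eyes.camera_model("wrist"))
E
```

```text
pics
0.0 [0.1432 0.5566 0.2308] [-0.0001  0.1256  0.9921 -0.0005] 0.08508546919103861
top {'fx': 475.7457610330521, 'fy': 475.7457610330521, 'cx': 315.3119775705241, 'cy': 227.50186103907103, 'world_from_camera': array([[ 0.0121, -0.9992,  0.0375,  0.5398],
       [-0.9999, -0.012 ,  0.0031,  0.0222],
       [-0.0027, -0.0375, -0.9993,  1.1725],
       [ 0.    ,  0.    ,  0.    ,  1.    ]])}
side {'fx': 603.4601270959766, 'fy': 603.4601270959766, 'cx': 319.75779656702076, 'cy': 248.31494281563053, 'world_from_camera': array([[ 0.9767, -0.1156,  0.1806,  0.367 ],
       [-0.2142, -0.5679,  0.7948, -0.9708],
       [ 0.0107, -0.815 , -0.5794,  0.9085],
       [ 0.    ,  0.    ,  0.    ,  1.    ]])}
{'fx': 371.64829954431775, 'fy': 371.64829954431775, 'cx': 325.09447494333153, 'cy': 241.7973865570152, 'T_tool_cam': array([[-0.0004, -0.9518, -0.3069,  0.0791],
       [ 1.    , -0.0004, -0.0001, -0.0002],
       [-0.0001, -0.3069,  0.9518, -0.1428],
       [ 0.    ,  0.    ,  0.    ,  1.    ]])}
```

View pics/top0.png

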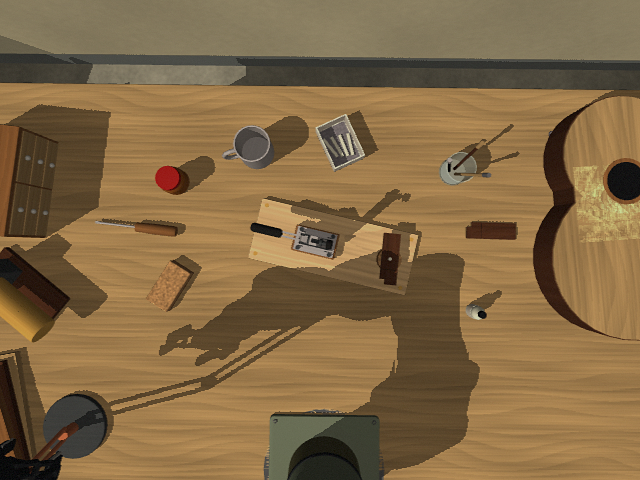

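View pics/side0.png

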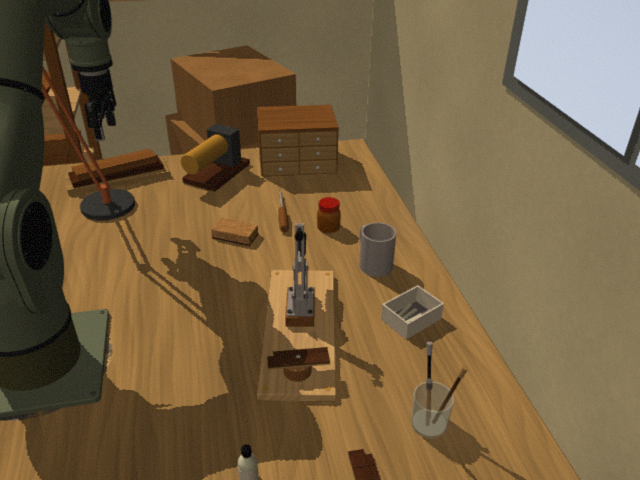

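```bash
cat > h.py <<'E'
from bench import readout, eyes, env, finder
import cv2,numpy as np
from scipy.spatial.transform import Rotation as R
np.set_printoptions(precision=4,suppress=True)
def px2w(n,uv,z):
    m=eyes.camera_model(n);T=m['world_from_camera']
    d=T[:3,:3]@np.array([(uv[0]-m['cx'])/m['fx'],(uv[1]-m['cy'])/m['fy'],1]);o=T[:3,3]
    return o+d*(z-o[2])/d[2]
def toolR(s): return R.from_quat(np.roll(s['tool_rot'],-1))
def w2px_wrist(p,s):
    m=eyes.camera_model("wrist");T=m['T_tool_cam']
    q=toolR(s).inv().apply(np.asarray(p)-s['tcp_pos']);c=T[:3,:3].T@(q-T[:3,3])
    th=np.arctan2(np.hypot(c[0],c[1]),c[2]);a=np.arctan2(c[1],c[0])
    return np.array([m['cx']+m['fx']*th*np.cos(a),m['cy']+m['fy']*th*np.sin(a)])
def wristray(uv,s):
    m=eyes.camera_model("wrist");T=m['T_tool_cam']
    d=np.array([uv[0]-m['cx'],uv[1]-m['cy']]);r=np.hypot(*d);th=r/m['fx']
    c=np.array([*(d/r*np.sin(th)),np.cos(th)]) if r>0 else np.array([0,0,1.])
    r_=toolR(s)
    return s['tcp_pos']+r_.apply(T[:3,3]),r_.apply(T[:3,:3]@c)
def wr2w(uv,s,z):
    o,d=wristray(uv,s);return o+d*(z-o[2])/d[2]
def step_to(p,rot,s):
    "shift+turn (tool axes) from state s to TCP p, rot"
    r=toolR(s);return r.inv().apply(np.asarray(p)-s['tcp_pos'])*1000,(r.inv()*rot).as_rotvec(degrees=True)
E
python3 - <<'E'
from h import *
im=eyes.camera("top")
cv2.imwrite("pics/crop1.png",cv2.resize(im[190:310,240:430],None,fx=4,fy=4,interpolation=cv2.INTER_CUBIC)[:,:,::-1])
for q in("slip","press","handle_grip","press_block"):
  for d in finder.cut_out("top",q)[:2]:
    rr=cv2.minAreaRect(np.argwhere(d['pixels'])[:,::-1].astype(np.float32));print(q,d['score'],d['extent'],rr)
    z={'slip':.058,'press':.018,'handle_grip':.12,'press_block':.05}[q]
    b=cv2.boxPoints(rr);print([px2w("top",p,z)[:2] for p in b],px2w("top",rr[0],z))
eyes.camera("side")
for q in("slip","handle_grip"):
  for d in finder.cut_out("side",q)[:2]:
    rr=cv2.minAreaRect(np.argwhere(d['pixels'])[:,::-1].astype(np.float32));print(q,d['score'],rr,px2w("side",rr[0],{'slip':.058,'handle_grip':.124}[q]))
E
```

```text
slip 0.71 [379.4, 230.7, 404.0, 289.5] ((389.6015319824219, 258.5475158691406), (18.704954147338867, 52.83559799194336), 4.513988018035889)
[array([ 0.4511, -0.1226]), array([ 0.5742, -0.1315]), array([ 0.5713, -0.1751]), array([ 0.4482, -0.1661])] [ 0.5111 -0.1488  0.058 ]
press 0.97 [247.6, 196.3, 418.7, 293.2] ((330.88067626953125, 245.58547973632812), (166.43495178222656, 63.518470764160156), 13.366931915283203)
[array([0.5088, 0.2013]), array([0.6595, 0.1682]), array([ 0.5706, -0.2263]), array([ 0.4209, -0.1915])] [ 0.5397 -0.0124  0.018 ]
handle_grip 0.89 [250.3, 225.3, 305.4, 242.8] ((278.25079345703125, 232.5590057373047), (56.973533630371094, 9.218832969665527), 13.240520477294922)
[array([0.5708, 0.1712]), array([0.5908, 0.1669]), array([0.5634, 0.0436]), array([0.5434, 0.0481])] [0.5671 0.1074 0.12  ]
press_block 0.82 [248.3, 199.1, 419.2, 294.0] ((331.00146484375, 245.6547393798828), (165.6267547607422, 64.03402709960938), 12.840679168701172)
[array([0.5068, 0.1949]), array([0.6548, 0.1638]), array([ 0.5722, -0.2186]), array([ 0.4252, -0.1858])] [ 0.5395 -0.0118  0.05  ]
slip 0.79 ((298.11065673828125, 358.21722412109375), (18.74090003967285, 63.19395065307617), 84.80557250976562) [ 0.5124 -0.1544  0.058 ]
handle_grip 0.46 ((302.0, 251.5), (39.0, 8.0), 90.0) [0.5702 0.1012 0.124 ]
```

View pics/crop1.png

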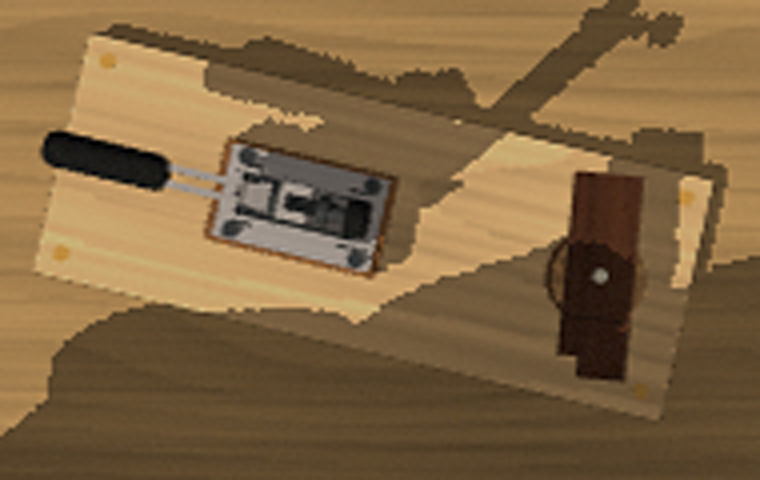

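```bash
cat >> h.py <<'E'
YAW=np.radians(77.4);B=np.array([.511,-.149,0]);
U=np.array([np.cos(YAW),np.sin(YAW),0])
def down(yawx): # tool z down, tool x at yawx
    return R.from_euler('z',yawx)*R.from_euler('x',np.pi)
def grip(a,rad=.088):
    ph=np.radians(5)+a
    return B+U*(.21+rad*np.cos(ph))+np.array([0,0,.116+rad*np.sin(ph)])
E
python3 - <<'E'
from h import *
s=readout.sense()
print(px2w("top",(266.75,230),.124),px2w("top",(390,258.75),.058),grip(0))
p=grip(0)+[0,0,.12-.019]; p=np.array([.576,.142,.25])
print(step_to(p,down(YAW),s))
E
```

```text
[0.5723 0.1326 0.124 ] [ 0.5106 -0.1497  0.058 ] [0.5759 0.1415 0.1237]
(array([-522.4867, -293.9031,  -18.7093]), array([-0.0074,  0.0052, 88.1704]))
```

```bash
python3 -m crank '[[-522,-294,-20,0,0,88,1]]' 2>&1 | tail -2; python3 -m crank '[[-0.13,-0.073,-0.05,0,0,22,1],[-0.13,-0.073,-0.05,0,0,22,1],[-0.13,-0.073,-0.05,0,0,22,1],[-0.26,-0.147,-0.05,0,0,44,1],[-0.26,-0.147,-0.05,0,0,44,1],[-0.26,-0.147,-0.05,0,0,44,1],[-0.39,-0.22,-0.04,0,0,66,1],[-0.39,-0.22,-0.04,0,0,66,1],[-0.39,-0.22,-0.03,0,0,66,1],[-0.522,-0.294,-0.02,0,0,88,1],[-0.522,-0.294,-0.02,0,0,88,1],[-0.522,-0.294,-0.02,0,0,88,1]]'
```

```text
ft_force: [-0.5, 1.7, -0.4]
grip_width: 0.0856
t: 1.58
tcp_pos: [0.4843, 0.1435, 0.2616]
tool_rot: [0.0, 0.808, 0.589, 0.0]
ft_force: [0.8, 1.2, -0.6]
grip_width: 0.0854
```

My first call there was a slip: I typed mm where the units are m. It moved only one clipped row, in roughly the right direction, and did no harm. Correcting now.

```bash
python3 - <<'E'
from h import *
s=readout.sense()
print(s['joints'],step_to([.576,.142,.25],down(YAW),s))
E
```

```text
[-0.5754  0.5961  0.4034  1.6942 -0.2834  0.9089 -0.3707] (array([26.7111, 87.7277, 11.644 ]), array([ 0.0198, -0.0192, -5.2676]))
```

```bash
python3 -m crank '[[0.009,0.03,0.01,0,0,-2,1],[0.018,0.06,0.01,0,0,-5.3,1],[0.0267,0.0877,0.0116,0,0,-5.3,1],[0.0267,0.0877,0.0116,0,0,-5.3,1],[0.0267,0.0877,0.0116,0,0,-5.3,1]]'; python3 - <<'E'
from h import *
s=readout.sense();print(s['joints'],s['tcp_pos'])
im=eyes.camera("wrist")[:,:,::-1].copy()
print(w2px_wrist(grip(0)+[0,0,.012],s),w2px_wrist(B+[0,0,.058],s),w2px_wrist(B+U*.21+[0,0,.116],s))
cv2.imwrite("pics/w1.png",im)
for q in("handle_grip","slip","press"):
  for d in finder.cut_out("wrist",q)[:1]:
    rr=cv2.minAreaRect(np.argwhere(d['pixels'])[:,::-1].astype(np.float32));print(q,d['score'],rr)
E
```

```text
t: 2.0
tcp_pos: [0.5754, 0.1438, 0.2492]
tool_rot: [0.0, 0.779, 0.627, -0.0]
ft_force: [-0.5, 0.4, -0.1]
grip_width: 0.0856
[-0.4667  0.7443  0.3574  1.3914 -0.2753  1.0558 -0.2746] [0.5754 0.1438 0.2492]
[327.3328 239.0388] [325.1629 440.8653] [326.4504 329.3358]
handle_grip 0.7 ((325.5, 282.5), (175.0, 29.0), 90.0)
press 0.89 ((326.0, 294.5), (249.0, 144.0), 90.0)
```

View pics/w1.png

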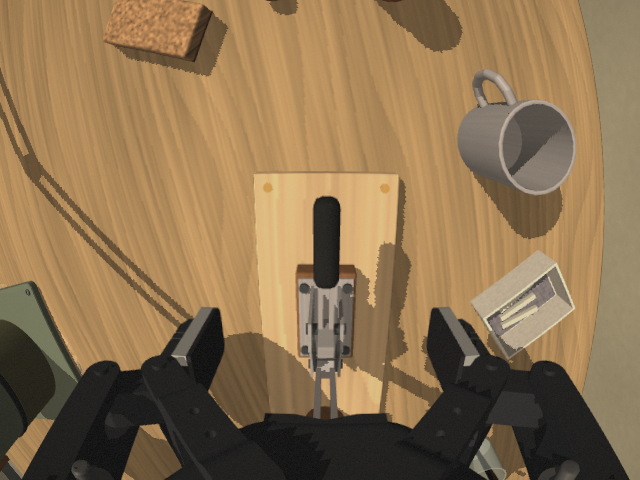

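The wrist view shows the black grip at column 327, rows 196–288, centred near row 242. Prediction was (327, 239), so the model agrees within about 2 mm. I'll descend and close.

```bash
python3 -m crank '[[-0.003,0,0.03,0,0,0,1],[-0.003,0,0.06,0,0,0,1],[-0.003,0,0.09,0,0,0,1],[-0.003,0,0.115,0,0,0,1],[-0.003,0,0.135,0,0,0,1],[-0.003,0,0.143,0,0,0,1],[-0.003,0,0.143,0,0,0,1],[-0.003,0,0.143,0,0,0,-1],[-0.003,0,0.143,0,0,0,-1],[-0.003,0,0.143,0,0,0,-1],[-0.003,0,0.143,0,0,0,-1],[-0.003,0,0.143,0,0,0,-1]]'; python3 -m crank '[[0,0,0,0,0,0,-1],[0,0,0,0,0,0,-1],[0,0,0,0,0,0,-1]]';python3 - <<'E'
from h import *
s=readout.sense();print(s['ft_force'],s['torque'],s['grip_width'])
g=s['tcp_pos']+[0,0,.019];d=g-grip(0);print(d@U,d)
for a in np.arange(0,1.76,.0864):
    q=grip(a)-grip(0);print(round(a,3),np.round([q@U,0,-q[2]],4))
E
```

```text
t: 3.2
tcp_pos: [0.5745, 0.1414, 0.1076]
tool_rot: [0.0, 0.778, 0.628, 0.0]
ft_force: [-0.4, 0.7, -0.2]
grip_width: 0.0258
t: 3.45
tcp_pos: [0.5755, 0.1413, 0.1077]
tool_rot: [0.001, 0.779, 0.628, 0.001]
ft_force: [6.0, -0.5, 4.9]
grip_width: 0.0189
[ 6.0433 -0.5267  4.9316] [-0.0335 -0.8005 -0.3172] 0.01887638054261647
-0.0003255727813246383 [-0.0005 -0.0002  0.0031]
0.0 [ 0.  0. -0.]
0.086 [-0.001   0.     -0.0075]
0.173 [-0.0026  0.     -0.015 ]
0.259 [-0.0049  0.     -0.0222]
0.346 [-0.0078  0.     -0.0292]
0.432 [-0.0113  0.     -0.036 ]
0.518 [-0.0153  0.     -0.0424]
0.605 [-0.0199  0.     -0.0485]
0.691 [-0.025   0.     -0.0541]
0.778 [-0.0306  0.     -0.0593]
0.864 [-0.0366  0.     -0.064 ]
0.95 [-0.0429  0.     -0.0681]
1.037 [-0.0496  0.     -0.0717]
1.123 [-0.0566  0.     -0.0747]
1.21 [-0.0639  0.     -0.077 ]
1.296 [-0.0713  0.     -0.0788]
1.382 [-0.0788  0.     -0.0799]
1.469 [-0.0864  0.     -0.0803]
1.555 [-0.094   0.     -0.0801]
1.642 [-0.1015  0.     -0.0792]
1.728 [-0.109   0.     -0.0777]
```

```bash
python3 -m crank '[[-0.001,0,-0.0075,0,0,0,-1],[-0.0026,0,-0.015,0,0,0,-1],[-0.0049,0,-0.0222,0,0,0,-1],[-0.0078,0,-0.0292,0,0,0,-1],[-0.0113,0,-0.036,0,0,0,-1],[-0.0153,0,-0.0424,0,0,0,-1],[-0.0153,0,-0.0424,0,0,0,-1]]';python3 - <<'E'
from h import *
s=readout.sense();print(s['torque'],s['joints'])
d=s['tcp_pos']+[0,0,.019]-(B+U*.21+[0,0,.116]);print("ang",np.arctan2(d[2],d@U)-.0873,np.hypot(d[2],d@U), d@[-U[1],U[0],0])
E
```

```text
t: 4.03
tcp_pos: [0.5718, 0.1248, 0.1503]
tool_rot: [0.001, 0.779, 0.627, 0.0]
ft_force: [5.1, -8.6, -4.7]
grip_width: 0.0188
[-1.6283 -1.0963 -0.1043] [-0.4189  0.8463  0.3051  1.5532 -0.3198  0.7901 -0.1998]
ang 0.5608826133963937 0.08833970330749394 0.0003830616028991877
```

```bash
python3 -m crank '[[-0.0046,0,-0.0061,0,0,0,-1],[-0.0097,0,-0.0117,0,0,0,-1],[-0.0153,0,-0.0169,0,0,0,-1],[-0.0213,0,-0.0216,0,0,0,-1],[-0.0276,0,-0.0257,0,0,0,-1],[-0.0343,0,-0.0293,0,0,0,-1],[-0.0413,0,-0.0323,0,0,0,-1],[-0.0486,0,-0.0346,0,0,0,-1],[-0.056,0,-0.0364,0,0,0,-1],[-0.0635,0,-0.0375,0,0,0,-1],[-0.0635,0,-0.0375,0,0,0,-1]]';cat >a.py <<'E'
from h import *
s=readout.sense();print(s['torque'],s['joints'])
d=s['tcp_pos']+[0,0,.019]-(B+U*.21+[0,0,.116]);print("ang",np.arctan2(d[2],d@U)-.0873,np.hypot(d[2],d@U), d@[-U[1],U[0],0])
E
python3 a.py
```

```text
t: 4.95
tcp_pos: [0.558, 0.0633, 0.187]
tool_rot: [0.0, 0.779, 0.627, 0.0]
ft_force: [6.6, -0.5, -6.3]
grip_width: 0.019
[ 0.0203 -1.2377  0.0136] [-0.3263  0.7637  0.3079  1.6025 -0.2905  0.8196 -0.1144]
ang 1.400991409028702 0.09034498210858677 0.00042171046246652487
```

```bash
python3 -m crank '[[-0.0076,0,-0.0004,0,0,0,-1],[-0.0152,0,-0.0002,0,0,0,-1],[-0.0227,0,0.0007,0,0,0,-1],[-0.0275,0,0.0017,0,0,0,-1],[-0.0302,0,0.0022,0,0,0,-1],[-0.0302,0,0.0022,0,0,0,-1],[-0.0302,0,0.0022,0,0,0,-1]]';python3 a.py
```

```text
t: 5.53
tcp_pos: [0.5518, 0.0353, 0.185]
tool_rot: [0.0, 0.778, 0.628, 0.001]
ft_force: [4.2, 3.3, -1.7]
grip_width: 0.0189
[ 0.8638 -0.8365 -0.1643] [-0.2746  0.7533  0.2975  1.6372 -0.2866  0.7927 -0.0645]
ang 1.7200770136925208 0.0905054687841108 0.00036513855833384193
```

```bash
python3 -m crank '[[-0.002,0,0.0005,0,0,0,-1],[-0.004,0,0.001,0,0,0,-1],[-0.004,0,0.001,0,0,0,-1]]';python3 a.py; python3 - <<'E'
from h import *
a=eyes.camera("side")[180:420,220:380];b=eyes.camera("top")[190:310,280:440]
cv2.imwrite("pics/lock.png",np.hstack([cv2.resize(a,(400,600)),cv2.resize(b,(400,300)).repeat(1,0) if 0 else np.vstack([cv2.resize(b,(400,300)),np.zeros((300,400,3),np.uint8)])])[:,:,::-1])
E
```

```text
t: 5.78
tcp_pos: [0.551, 0.0316, 0.184]
tool_rot: [0.0, 0.778, 0.628, 0.001]
ft_force: [4.2, 4.8, -0.5]
grip_width: 0.0194
[ 1.3937 -0.8604 -0.193 ] [-0.2672  0.7529  0.2956  1.6423 -0.2867  0.7874 -0.0571]
ang 1.7630577625957757 0.09052580825866714 0.000345194213987098
```

View pics/lock.png

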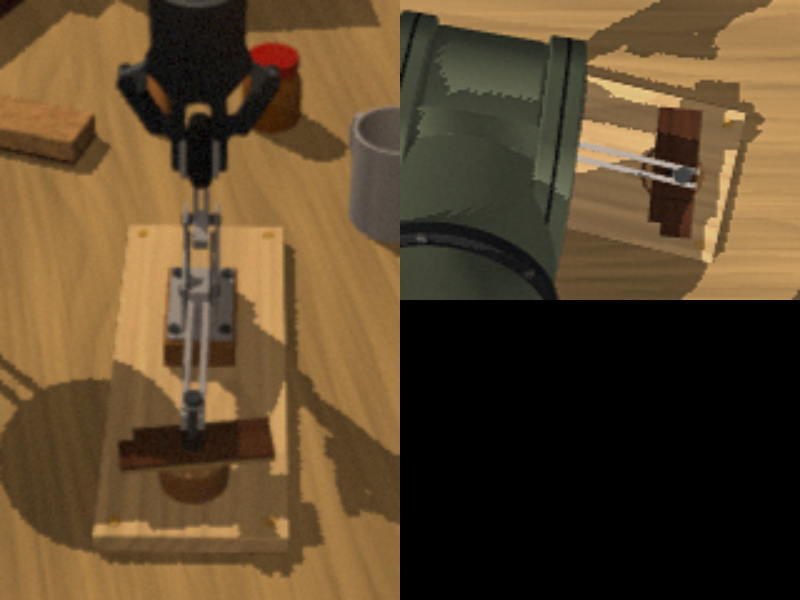

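Spindle is down on the dot (left panel near (195, 430)). I'll press a little more to confirm the stop and then dwell.

```bash
python3 -m crank '[[-0.002,0,0.0006,0,0,0,-1],[-0.004,0,0.0012,0,0,0,-1],[-0.005,0,0.0015,0,0,0,-1],[-0.005,0,0.0015,0,0,0,-1],[-0.005,0,0.0015,0,0,0,-1],[-0.005,0,0.0015,0,0,0,-1]]';python3 a.py
```

```text
t: 6.38
tcp_pos: [0.5499, 0.0267, 0.1824]
tool_rot: [0.0, 0.778, 0.628, 0.001]
ft_force: [3.8, 4.2, -1.6]
grip_width: 0.0188
[ 1.1147 -1.0846  0.0355] [-0.258   0.7532  0.2935  1.6487 -0.2861  0.7806 -0.0483]
ang 1.8214846403037903 0.09056749687134932 0.0003182676708228613
```

```bash
python3 -m crank '[[-0.0015,0,0.0005,0,0,0,-1],[-0.003,0,0.001,0,0,0,-1],[-0.003,0,0.001,0,0,0,-1]]';python3 a.py;python3 -m crank '[[-0.0015,0,0.0005,0,0,0,-1],[-0.003,0,0.001,0,0,0,-1],[-0.003,0,0.001,0,0,0,-1]]';python3 a.py; python3 - <<'E'
from h import *
s=readout.sense()
im=eyes.camera("wrist");cv2.imwrite("pics/w2.png",im[:,:,::-1])
a=eyes.camera("side")[180:420,220:380];cv2.imwrite("pics/lock2.png",cv2.resize(a,(400,600))[:,:,::-1])
E
```

```text
t: 6.63
tcp_pos: [0.5493, 0.0239, 0.1815]
tool_rot: [0.0, 0.778, 0.628, 0.001]
ft_force: [4.6, 4.8, -0.2]
grip_width: 0.0188
[ 1.4551 -1.0307  0.0378] [-0.2521  0.7533  0.2916  1.6528 -0.2864  0.776  -0.0427]
ang 1.854665511968475 0.09063118826442965 0.00031726945557154914
t: 6.88
tcp_pos: [0.5486, 0.0209, 0.1803]
tool_rot: [0.0, 0.778, 0.628, 0.001]
ft_force: [5.1, 4.7, -4.0]
grip_width: 0.0189
[ 1.1807 -1.0694  0.0501] [-0.2462  0.7538  0.2901  1.6568 -0.2862  0.7715 -0.0373]
ang 1.8909174895820144 0.09072364855080034 0.00034253807303078414
```

View pics/w2.png

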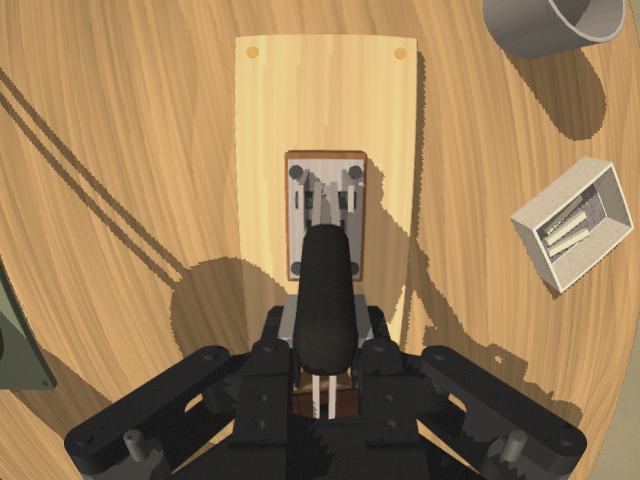

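```bash
python3 - <<'E'
from h import *
s=readout.sense();print('grasp',w2px_wrist(s['tcp_pos']+[0,0,.019],s),'tcp',w2px_wrist(s['tcp_pos'],s))
for a in (1.2,1.4,1.5,1.6,1.728,1.8):
    # +u face edge of the grip (12 mm off axis) and end
    ph=np.radians(5)+a;n=U*np.sin(ph)*.012-np.array([0,0,np.cos(ph)*.012])
    print(a,*[w2px_wrist(grip(a,r)+n*k,s) for r,k in((.052,1),(.052,0),(.088,1),(.124,1),(.124,-1))])
cor=[(.33,.075),(.33,-.075)]
V=np.array([-U[1],U[0],0])
print([w2px_wrist(B+U*a+V*b+[0,0,.018],s) for a,b in cor])
E
```

```text
grasp [326.7973 335.5835] tcp [326.5359 312.4549]
1.2 [328.2322 163.7241] [328.0936 191.2051] [329.5147 144.3451] [331.7859 110.1651] [331.4254 208.4632]
1.4 [328.1479 187.5263] [327.9367 215.348 ] [329.3025 196.2703] [331.3983 212.2161] [330.375  307.6134]
1.5 [328.079  200.0102] [327.8379 227.0919] [329.1145 223.0797] [330.9242 264.0891] [329.7365 346.9167]
1.6 [327.9939 212.5213] [327.7288 238.2891] [328.882  248.9903] [330.3309 310.6581] [329.1071 377.7165]
1.728 [327.8647 228.1339] [327.5784 251.4916] [328.54   279.3208] [329.5124 358.6717] [328.3714 405.6934]
1.8 [327.7839 236.5306] [327.4906 258.2396] [328.3356 294.4788] [329.0641 379.5772] [328.0034 416.6034]
[array([235.5438,  37.0446]), array([418.5435,  38.5603])]
```

View pics/lock2.png

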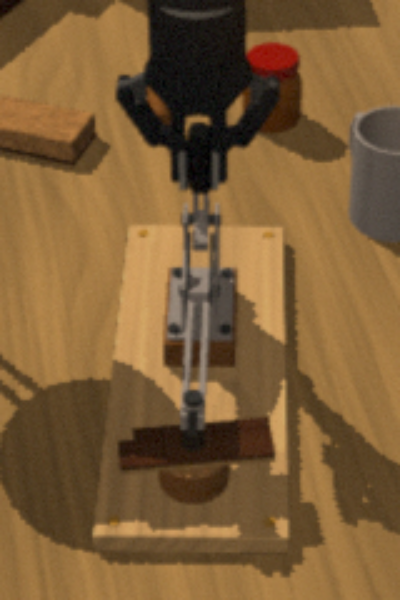

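```bash
python3 -m crank '[[0,0,0,0,0,0,1],[0,0,0,0,0,0,1],[0,0,0,0,0,0,1],[0,0,0,0,0,0,1],[0,0,0,0,0,0,1],[0,0,0,0,0,0,1],[0.02,0,-0.03,0,0,0,1],[0.04,0,-0.06,0,0,0,1],[0.04,0,-0.06,0,0,0,1],[0.04,0,-0.06,0,0,0,1]]'; python3 - <<'E'
from h import *
s=readout.sense();
for a in (1.4,1.5,1.6,1.665,1.728,1.8):
    ph=np.radians(5)+a;n=U*np.sin(ph)*.012-np.array([0,0,np.cos(ph)*.012])
    print(a,*[w2px_wrist(grip(a,r)+n*k,s) for r,k in((.052,1),(.088,1),(.124,1),(.124,-1))])
im=eyes.camera("wrist");cv2.imwrite("pics/w3.png",im[:,:,::-1])
E
```

```text
t: 7.82
tcp_pos: [0.5569, 0.0602, 0.2411]
tool_rot: [0.0, 0.778, 0.628, 0.001]
ft_force: [-0.0, -0.5, -0.7]
grip_width: 0.0853
1.4 [327.248  236.1851] [327.874  250.8252] [328.773  271.9526] [328.2034 323.2574]
1.5 [327.1876 244.9038] [327.732  267.6375] [328.4924 299.7435] [327.8783 345.4048]
1.6 [327.1181 253.4847] [327.572  283.6268] [328.1808 324.9318] [327.5529 363.9647]
1.665 [327.0688 258.9164] [327.4609 293.3963] [327.9698 339.5684] [327.3467 374.0811]
1.728 [327.0183 264.0274] [327.3495 302.3001] [327.7636 352.3259] [327.1536 382.4639]
1.8 [326.9579 269.6408] [327.2194 311.7171] [327.5302 365.1359] [326.9429 390.411 ]
```

View pics/w3.png

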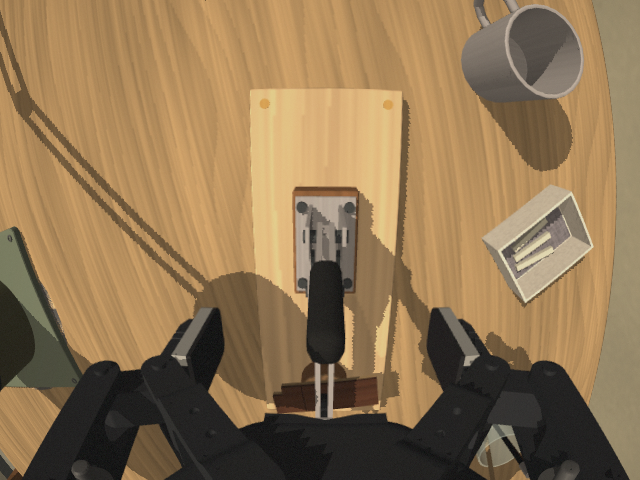

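The handle stayed over after release (grip rows 262–363, which matches about 1.70–1.73 rad), and the clamp arm is down. While the glue dwells I'll push the grip with shut fingers to confirm it is at its stop.

```bash
python3 -m crank '[[0.03,0,0,0,0,0,-1],[0.035,0,0,0,0,0,-1],[0.035,0,0,0,0,0,-1],[0.035,0,0,0,0,0,-1],[0.035,0,0,0,0,0,-1],[0.035,0,0,0,0,0,-1],[0.035,0,0.02,0,0,0,-1],[0.035,0,0.046,0,0,0,-1],[0.02,0,0.046,0,0,0,-1],[0.01,0,0.046,0,0,0,-1],[0.006,0,0.046,0,0,0,-1],[0.006,0,0.046,0,0,0,-1]]'; for i in 1 2 3; do python3 -m crank '[[-0.001,0,0,0,0,0,-1],[-0.002,0,0,0,0,0,-1],[-0.002,0,0,0,0,0,-1]]'|grep -E 'pos|force';done
```

```text
t: 8.87
tcp_pos: [0.5581, 0.0634, 0.1953]
tool_rot: [0.001, 0.779, 0.627, 0.0]
ft_force: [0.4, 0.6, 0.0]
grip_width: -0.0001
tcp_pos: [0.5575, 0.0634, 0.1945]
ft_force: [-0.4, 0.3, -0.2]
tcp_pos: [0.5569, 0.0611, 0.1942]
ft_force: [0.3, -0.8, 0.6]
tcp_pos: [0.5567, 0.0601, 0.1942]
ft_force: [1.7, 5.9, -0.3]
```

```bash
for i in 1 2 3; do python3 -m crank '[[-0.001,0,0,0,0,0,-1],[-0.002,0,0,0,0,0,-1],[-0.002,0,0,0,0,0,-1]]'|grep -E 'pos|force';done
```

```text
tcp_pos: [0.5566, 0.0598, 0.1942]
ft_force: [5.0, 13.4, -1.9]
tcp_pos: [0.5565, 0.0595, 0.1942]
ft_force: [6.5, 24.1, -2.1]
tcp_pos: [0.5564, 0.0593, 0.1943]
ft_force: [8.5, 33.1, -3.5]
```

The force climbs steeply to 33 N with no further travel, so the handle is at its stop, and it has been locked for over 4 s. Now I'll regrip from above to open it.

```bash
python3 -m crank '[[0.025,0,0,0,0,0,-1],[0.025,0,-0.035,0,0,0,0],[0.025,0,-0.07,0,0,0,1],[0.025,0,-0.07,0,0,0,1],[0.025,0,-0.07,0,0,0,1],[0.0,0,-0.07,0,0,0,1],[-0.017,0,-0.07,0,0,0,1],[-0.017,0,-0.035,0,0,0,1],[-0.017,0,0,0,0,0,1],[-0.017,0,0.009,0,0,0,1],[-0.017,0,0.009,0,0,0,1],[-0.017,0,0.009,0,0,0,1]]'; python3 a.py; python3 -m crank '[[0,0,0,0,0,0,-1],[0,0,0,0,0,0,-1],[0,0,0,0,0,0,-1],[0,0,0,0,0,0,-1],[0,0,0,0,0,0,-1],[0,0,0,0,0,0,-1],[0,0,0,0,0,0,-1],[0,0,0,0,0,0,-1]]'; python3 a.py
python3 - <<'E'
from h import *
for a in np.arange(1.728,-.01,-.0864):
    q=grip(a)-grip(1.728);print(round(a,3),np.round([q@U,0,-q[2]],4))
E
```

```text
t: 11.37
tcp_pos: [0.5519, 0.0367, 0.1858]
tool_rot: [0.0, 0.778, 0.628, -0.0]
ft_force: [0.8, -0.2, 0.6]
grip_width: 0.0854
[-0.0282 -0.0461 -0.0629] [-0.2804  0.7538  0.3033  1.6337 -0.2889  0.7987 -0.0651]
ang 1.7032884533110386 0.09098830509488068 0.0006113175186165527
t: 12.03
tcp_pos: [0.5521, 0.0368, 0.1857]
tool_rot: [0.0, 0.779, 0.628, 0.001]
ft_force: [2.0, 0.0, 6.0]
grip_width: 0.0193
[ 0.0273 -0.251  -0.1932] [-0.2802  0.7537  0.3029  1.6347 -0.2895  0.7964 -0.0648]
ang 1.7025373170400133 0.09082525235109816 0.0003900447608216857
1.728 [ 0.  0. -0.]
1.642 [ 0.0074  0.     -0.0015]
1.555 [ 0.015   0.     -0.0024]
1.469 [ 0.0226  0.     -0.0026]
1.382 [ 0.0302  0.     -0.0022]
1.296 [ 0.0377  0.     -0.0011]
1.21 [0.0451 0.     0.0007]
1.123 [0.0523 0.     0.003 ]
1.037 [0.0593 0.     0.006 ]
0.95 [0.066  0.     0.0096]
0.864 [0.0724 0.     0.0137]
0.778 [0.0784 0.     0.0184]
0.691 [0.084  0.     0.0236]
0.605 [0.0891 0.     0.0292]
0.518 [0.0936 0.     0.0353]
0.432 [0.0977 0.     0.0417]
0.346 [0.1012 0.     0.0485]
0.259 [0.1041 0.     0.0555]
0.173 [0.1063 0.     0.0628]
0.086 [0.108  0.     0.0702]
-0.0 [0.109  0.     0.0777]
```

```bash
python3 -m crank '[[0.0074,0,-0.0015,0,0,0,-1],[0.015,0,-0.0024,0,0,0,-1],[0.0226,0,-0.0026,0,0,0,-1],[0.0302,0,-0.0022,0,0,0,-1],[0.0377,0,-0.0011,0,0,0,-1],[0.0451,0,0.0007,0,0,0,-1],[0.0523,0,0.003,0,0,0,-1],[0.0593,0,0.006,0,0,0,-1],[0.066,0,0.0096,0,0,0,-1],[0.0724,0,0.0137,0,0,0,-1],[0.0724,0,0.0137,0,0,0,-1]]'; python3 a.py
python3 - <<'E'
from h import *
cv2.imwrite("pics/w4.png",np.vstack([eyes.camera("wrist")[120:],eyes.camera("side")[200:420]])[:,:,::-1])
E
```

```text
t: 12.95
tcp_pos: [0.568, 0.108, 0.1715]
tool_rot: [0.001, 0.778, 0.628, 0.001]
ft_force: [4.7, -0.2, 6.4]
grip_width: 0.0193
[-0.223  -0.8169 -0.2909] [-0.3989  0.8084  0.3148  1.559  -0.3091  0.8217 -0.1771]
ang 0.8632432197975185 0.09158165260828631 0.0004072942334019823
```

View pics/w4.png

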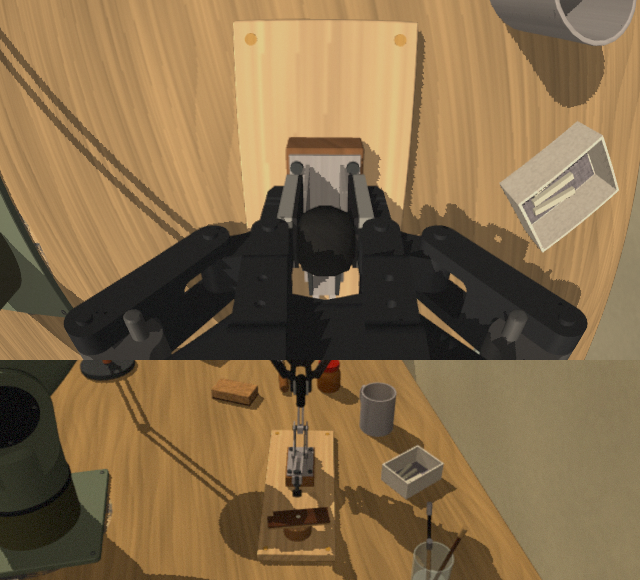

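The clamp arm is lifting (handle about 0.86 rad) and the slip is undisturbed at about (298, 517) in the picture. Continuing to fully open.

```bash
python3 -m crank '[[0.006,0,0.0047,0,0,0,-1],[0.0116,0,0.0099,0,0,0,-1],[0.0167,0,0.0155,0,0,0,-1],[0.0212,0,0.0216,0,0,0,-1],[0.0253,0,0.028,0,0,0,-1],[0.0288,0,0.0348,0,0,0,-1],[0.0317,0,0.0418,0,0,0,-1],[0.0339,0,0.0491,0,0,0,-1],[0.0356,0,0.0565,0,0,0,-1],[0.0366,0,0.064,0,0,0,-1],[0.0366,0,0.067,0,0,0,-1],[0.0366,0,0.067,0,0,0,-1]]'; python3 a.py
```

```text
t: 14.05
tcp_pos: [0.5763, 0.1445, 0.1047]
tool_rot: [0.001, 0.778, 0.628, 0.002]
ft_force: [8.4, 6.4, 5.8]
grip_width: 0.0192
[ 0.7957 -1.546  -0.3093] [-0.436   0.9207  0.284   1.5583 -0.3502  0.7093 -0.2046]
ang -0.003049999645113516 0.09103307306848274 0.00033688378791849483
```

```bash
python3 -m crank '[[0,0,0,0,0,0,1],[0,0,0,0,0,0,1],[0,0,0,0,0,0,1],[0,0,0,0,0,0,1],[0,0,0,0,0,0,1],[0,0,-0.03,0,0,0,1],[0,0,-0.07,0,0,0,1],[0,0,-0.11,0,0,0,1],[0,0,-0.145,0,0,0,1],[0,0,-0.145,0,0,0,1]]'; python3 - <<'E'
from h import *
s=readout.sense();
for a in(0,.1,.2,.3):print(a,w2px_wrist(grip(a,.052),s),w2px_wrist(grip(a,.124),s))
a=eyes.camera("wrist")[150:400,200:460];b=eyes.camera("side")[200:420,210:400]
cv2.imwrite("pics/w5.png",np.hstack([cv2.resize(a,(400,385)),cv2.resize(b,(333,385))])[:,:,::-1])
for n in("side","top"):
  eyes.camera(n)
  for d in finder.cut_out(n,"slip")[:1]:
    rr=cv2.minAreaRect(np.argwhere(d['pixels'])[:,::-1].astype(np.float32));print(d['score'],rr,px2w(n,rr[0],.058))
E
```

```text
t: 14.88
tcp_pos: [0.5766, 0.1433, 0.2558]
tool_rot: [0.002, 0.778, 0.628, 0.004]
ft_force: [0.3, -1.1, 0.7]
grip_width: 0.0852
0 [323.888  273.6166] [324.4007 186.7209]
0.1 [323.9191 276.9088] [324.5034 191.827 ]
0.2 [323.9475 280.8464] [324.6034 199.1086]
0.3 [323.9729 285.4034] [324.6987 208.74  ]
0.91 ((297.5940246582031, 358.0416259765625), (18.824329376220703, 62.084571838378906), 84.14398956298828) [ 0.5115 -0.1537  0.058 ]
0.85 ((388.95843505859375, 258.6865234375), (18.44036865234375, 51.14950942993164), 5.440331935882568) [ 0.5107 -0.1473  0.058 ]
```

View pics/w5.png

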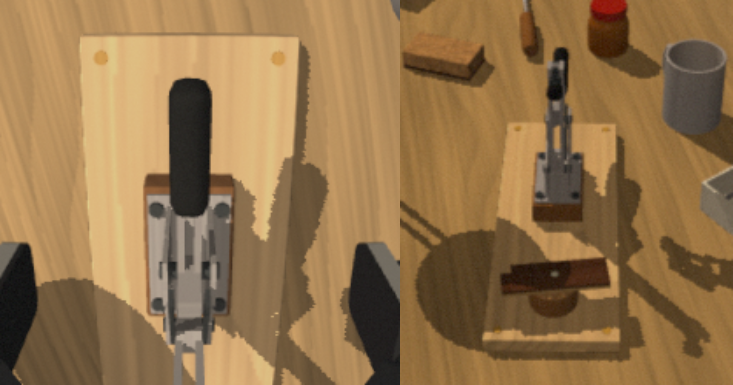

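```bash
python3 - <<'E'
from h import *
s=readout.sense();print(s['tool_rot'],s['joints'])
eyes.camera("wrist")
for d in finder.cut_out("wrist","handle_grip")[:1]: print("now",d['extent'])
s2=dict(s,tcp_pos=np.array([.5754,.1438,.2492]),tool_rot=np.array([0,.779,.627,0]))
for a in (0,.2):print(w2px_wrist(grip(a,.052),s2),w2px_wrist(grip(a,.124),s2))
E
```

```text
[-0.0003  0.7784  0.6277 -0.0009] [-0.4691  0.7445  0.3631  1.396  -0.2803  1.0537 -0.2683]
now [310.9, 203.6, 341.6, 376.4]
[326.8477 276.5433] [327.4374 187.9941]
[326.9019 284.0505] [327.6552 200.9554]
```

```bash
python3 -m crank '[[0,0,-0.035,0,0,0,1],[0,0,-0.065,0,0,0,1],[0,0,-0.065,0,0,0,1]]'; python3 - <<'E'
from h import *
s=readout.sense();print(step_to([.554,-.1535,.31],down(np.radians(-4.7)),s))
print(step_to([.554,-.1535,.19],down(np.radians(-4.7)),s))
E
```

```text
t: 15.53
tcp_pos: [0.5761, 0.1432, 0.319]
tool_rot: [0.001, 0.778, 0.628, 0.003]
ft_force: [0.6, 0.2, 0.5]
grip_width: 0.0854
(array([-294.6283,   41.2922,    8.6099]), array([ 0.1702, -0.3338, 82.4565]))
(array([-294.8947,   40.6246,  128.6077]), array([ 0.1702, -0.3338, 82.4565]))
```

```bash
python3 -m crank '[[-0.03,0.004,0,0,0,7,1],[-0.06,0.008,0,0,0,14,1],[-0.09,0.012,0,0,0,21,1],[-0.12,0.016,0,0,0,28,1],[-0.15,0.02,0,0,0,35,1],[-0.18,0.025,0,0,0,42,1],[-0.21,0.03,0,0,0,49,1],[-0.24,0.034,0.0,0,0,56,1],[-0.27,0.038,0.0,0,0,63,1],[-0.295,0.041,0.0,0,0,70,1],[-0.295,0.041,0.03,0,0,77,1],[-0.295,0.041,0.06,0,0,82.4,1]]'; python3 -m crank '[[0,0,0.035,0,0,0,1],[0,0,0.06,0,0,0,1],[0,0,0.06,0,0,0,1],[0,0,0.06,0,0,0,1]]'; python3 - <<'E'
from h import *
s=readout.sense();print(s['joints'],s['tcp_pos'])
im=eyes.camera("wrist")[:,:,::-1].copy()
sx=R.from_euler('z',np.radians(175.3)).apply([1,0,0]);sy=np.array([-sx[1],sx[0],0]);c=np.array([.511,-.150,.058])
for a,b in((.06,.02),(.06,-.02),(-.06,-.02),(-.06,.02),(0,0),(.025,.02)):print((a,b),w2px_wrist(c+sx*a+sy*b,s))
cv2.imwrite("pics/w6.png",im)
for d in finder.cut_out("wrist","slip")[:1]:
    rr=cv2.minAreaRect(np.argwhere(d['pixels'])[:,::-1].astype(np.float32));print(d['score'],rr,d['extent'])
    b=cv2.boxPoints(rr);print([wr2w(p,s,.058) for p in b])
E
```

```text
t: 16.53
tcp_pos: [0.5522, -0.1556, 0.2541]
tool_rot: [0.001, 0.999, -0.045, 0.001]
ft_force: [1.2, 0.2, -0.8]
grip_width: 0.0853
t: 16.87
tcp_pos: [0.5521, -0.1538, 0.1944]
tool_rot: [0.0, 0.999, -0.041, -0.001]
ft_force: [-0.4, 0.1, 2.2]
grip_width: 0.0853
[-0.102   0.8455  0.6797  1.5526 -0.6079  0.9655 -0.884 ] [ 0.5521 -0.1538  0.1944]
(0.06, 0.02) [347.0375 337.9323]
(0.06, -0.02) [301.7653 337.9058]
(-0.06, -0.02) [298.3268 203.6338]
(-0.06, 0.02) [350.44   203.6512]
(0, 0) [324.3831 275.9159]
(0.025, 0.02) [348.128  303.0704]
0.85 ((321.0, 269.0), (136.0, 52.0), 90.0) [293.1, 198.9, 348.5, 340.3]
[array([ 0.5747, -0.1326,  0.058 ]), array([ 0.5714, -0.1724,  0.058 ]), array([ 0.4506, -0.165 ,  0.058 ]), array([ 0.4542, -0.1193,  0.058 ])]
```

View pics/w6.png

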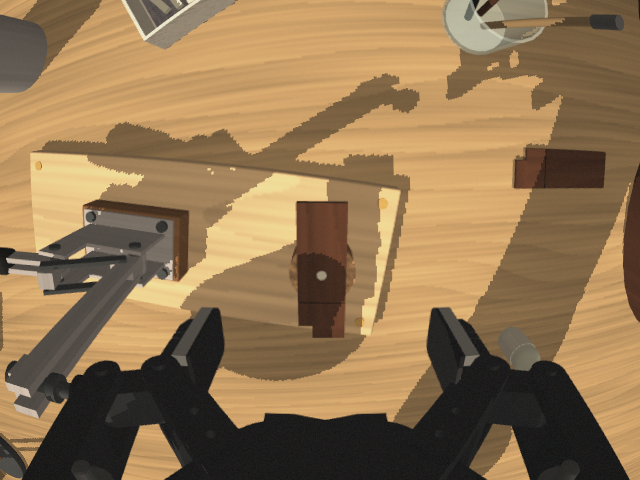

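The notch is at (320, 335) and the scribed line at row 303, at the robot's side, so the plain half is the far end. The dot is at (321, 275) against a predicted (324, 276), so I shift 3 mm and descend onto the plain end.

```bash
python3 -m crank '[[0.001,-0.003,0.035,0,0,0,1],[0.001,-0.003,0.07,0,0,0,1],[0.001,-0.003,0.1,0,0,0,1],[0.001,-0.003,0.125,0,0,0,1],[0.001,-0.003,0.145,0,0,0,1],[0.001,-0.003,0.157,0,0,0,1],[0.001,-0.003,0.163,0,0,0,1],[0.001,-0.003,0.163,0,0,0,1],[0.001,-0.003,0.163,0,0,0,1]]'; python3 - <<'E'
from h import *
s=readout.sense();print(s['tcp_pos'],s['tool_rot'])
cv2.imwrite("pics/w7.png",np.vstack([eyes.camera("wrist")[160:],eyes.camera("side")[220:440]])[:,:,::-1])
E
```

```text
t: 17.72
tcp_pos: [0.5542, -0.1511, 0.0327]
tool_rot: [0.0, 0.999, -0.04, 0.001]
ft_force: [0.5, 0.6, 0.1]
grip_width: 0.0855
[ 0.5542 -0.1511  0.0327] [ 0.0002  0.9992 -0.0404  0.0007]
```

View pics/w7.png

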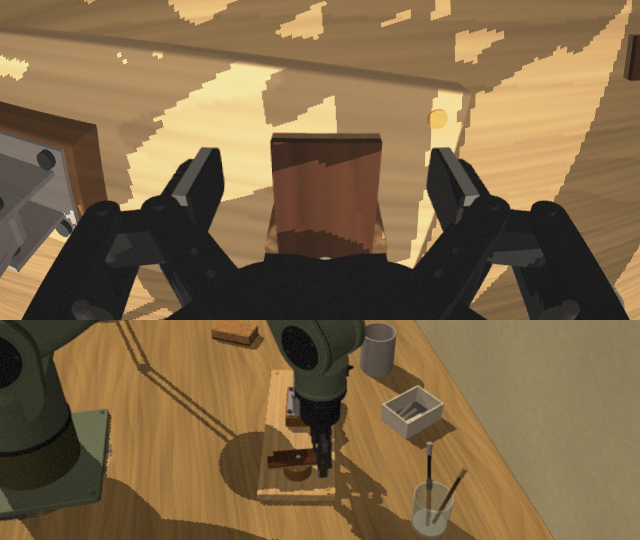

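The slip's plain end (columns 271–381) is centred between the pads, so I'll close and lift a little.

```bash
python3 -m crank '[[0,0,0,0,0,0,-1],[0,0,0,0,0,0,-1],[0,0,0,0,0,0,-1],[0,0,0,0,0,0,-1],[0,0,0,0,0,0,-1],[0,0,0,0,0,0,-1],[0,0,0,0,0,0,-1]]'; python3 -m crank '[[0,0,-0.01,0,0,0,-1],[0,0,-0.03,0,0,0,-1],[0,0,-0.06,0,0,0,-1],[0,0,-0.09,0,0,0,-1],[0,0,-0.12,0,0,0,-1],[0,0,-0.15,0,0,0,-1],[0,0,-0.18,0,0,0,-1],[0,0,-0.21,0,0,0,-1],[0,0,-0.24,0,0,0,-1],[0,0,-0.24,0,0,0,-1]]'; python3 - <<'E'
from h import *
s=readout.sense();print(s['joints'],s['tcp_pos'])
a=eyes.camera("side")[0:480,160:520];b=eyes.camera("top")[180:340,320:460]
cv2.imwrite("pics/l1.png",np.hstack([a,cv2.resize(b,(420,480))])[:,:,::-1])
E
```

```text
t: 18.4
tcp_pos: [0.5537, -0.1508, 0.0318]
tool_rot: [0.0, 0.999, -0.04, 0.0]
ft_force: [-0.6, 0.5, 6.0]
grip_width: 0.0388
t: 19.23
tcp_pos: [0.5543, -0.1518, 0.2772]
tool_rot: [0.001, 0.999, -0.041, 0.003]
ft_force: [-0.4, 0.0, 0.4]
grip_width: 0.0392
[-0.1291  0.7577  0.746   1.4293 -0.5353  1.156  -0.959 ] [ 0.5543 -0.1518  0.2772]
```

No more pictures, so I go on numbers: the opening is 39 mm on the 40 mm slip and the z force is stable. Now the half turn.

```bash
for i in 1 2; do python3 -m crank '[[0,0,0,0,0,-6,-1],[0,0,0,0,0,-12,-1],[0,0,0,0,0,-18,-1],[0,0,0,0,0,-24,-1],[0,0,0,0,0,-30,-1],[0,0,0,0,0,-36,-1],[0,0,0,0,0,-42,-1],[0,0,0,0,0,-48,-1],[0,0,0,0,0,-54,-1],[0,0,0,0,0,-60,-1],[0,0,0,0,0,-66,-1],[0,0,0,0,0,-70,-1]]'; done;  python3 - <<'E'
from h import *
s=readout.sense();print(s['joints'],toolR(s).apply([1,0,0]))
E
```

```text
t: 20.33
tcp_pos: [0.5531, -0.1507, 0.2708]
tool_rot: [-0.001, 0.84, 0.542, -0.001]
ft_force: [0.0, 0.5, -0.3]
grip_width: 0.0387
t: 21.33
tcp_pos: [0.553, -0.1507, 0.2707]
tool_rot: [-0.001, 0.377, 0.926, -0.0]
ft_force: [-0.2, 0.0, 0.0]
grip_width: 0.0389
[ 0.2011  0.664   0.0182  1.4253 -0.0129  1.0542  1.0194] [-0.7157  0.6984  0.0015]
```

```bash
python3 -m crank '[[-0.004,-0.012,0,0,0,-5,-1],[-0.008,-0.025,0,0,0,-10,-1],[-0.012,-0.038,0,0,0,-15,-1],[-0.016,-0.05,0,0,0,-20,-1],[-0.02,-0.063,0,0,0,-25,-1],[-0.024,-0.075,0,0,0,-30,-1],[-0.028,-0.088,0,0,0,-35,-1],[-0.032,-0.1,0,0,0,-40,-1],[-0.034,-0.106,0,0,0,-44.3,-1],[-0.034,-0.106,0,0,0,-44.3,-1],[-0.034,-0.106,0,0,0,-44.3,-1],[-0.034,-0.106,0,0,0,-44.3,-1]]'; python3 - <<'E'
from h import *
s=readout.sense();print(s['joints'],s['tcp_pos'],toolR(s).apply([1,0,0]),toolR(s).apply([0,0,1]))
for z,n in((.295,"top"),(.295,"side")):
  im=eyes.camera(n)
  for d in finder.cut_out(n,"slip")[:2]:
    m=d['pixels'];rr=cv2.minAreaRect(np.argwhere(m)[:,::-1].astype(np.float32));b=cv2.boxPoints(rr)
    print(n,d['score'],rr,m.sum(),[px2w(n,p,z)[:2] for p in b])
    cv2.imwrite("pics/z.png",im[:,:,::-1])
for d in finder.look_for("top","matt_end")[:2]+finder.look_for("top","handle_grip")[:1]: print(d)
im=eyes.camera("wrist")
for q in("slip","matt_end"):
  for d in finder.look_for("wrist",q)[:2]: print(q,d)
E
```

```text
t: 22.33
tcp_pos: [0.5034, -0.2494, 0.2712]
tool_rot: [-0.0, 0.004, 1.0, 0.0]
ft_force: [-0.2, 0.1, -0.7]
grip_width: 0.0387
[ 0.516   0.6478 -0.2198  1.4646  0.1522  1.0467  1.8261] [ 0.5034 -0.2494  0.2712] [-1.      0.0078  0.0006] [-0.0006  0.0006 -1.    ]
top 0.68 ((464.5, 236.0), (46.0, 23.0), 90.0) 952 [array([ 0.6026, -0.2289]), array([ 0.6031, -0.2714]), array([ 0.5183, -0.2713]), array([ 0.5178, -0.229 ])]
side 0.66 ((326.68463134765625, 293.9769287109375), (21.954147338867188, 75.28907775878906), 82.87498474121094) 1082 [array([ 0.4848, -0.2258]), array([ 0.609 , -0.2266]), array([ 0.5983, -0.2806]), array([ 0.4798, -0.2787])]
{'extent': [451.2, 213.4, 477.5, 261.6], 'score': 0.77}
{'extent': [322.7, 244.5, 355.8, 253.5], 'score': 0.39}
slip {'extent': [267.5, 289.4, 381.0, 421.7], 'score': 0.93}
matt_end {'extent': [271.7, 288.3, 380.7, 421.4], 'score': 0.6}
```

```bash
python3 - <<'E'
from h import *
s=readout.sense();g=s['tcp_pos']+[0,0,.022+.004]
def proj(n,p):
    m=eyes.camera_model(n);T=m['world_from_camera'];c=T[:3,:3].T@(p-T[:3,3]);return np.array([m['cx']+m['fx']*c[0]/c[2],m['cy']+m['fy']*c[1]/c[2]])
for t in(-.2,-.1,0,.1,.2):
    print(t,*[proj("side",g+[a*np.cos(t),b,a*np.sin(t)]) for a,b in((.1025,-.02),(.1025,.02),(-.0175,-.02),(-.0175,.02))])
eyes.camera("side");m=finder.cut_out("side","slip")[0]['pixels'];ys,xs=np.where(m);print(xs.min(),xs.max(),ys.min(),ys.max())
for x in range(xs.min(),xs.max()+1,6):c=np.where(m[:,x])[0];print(x,c.min(),c.max(),end=' | ')
eyes.camera("top");m=finder.cut_out("top","slip")[0]['pixels'];print()
for y in np.unique(np.where(m)[0])[::4]:c=np.where(m[y])[0];print(y,c.min(),c.max(),end=' | ')
E
```

```text
-0.2 [366.2793 304.0466] [359.6125 288.5264] [293.7013 302.3634] [289.1892 286.3334]
-0.1 [367.5586 299.0701] [360.8132 283.6219] [293.5506 303.2407] [289.048  287.1977]
0 [368.2367 294.0689] [361.4294 278.6905] [293.5112 304.11  ] [289.0145 288.0548]
0.1 [368.296  289.0893] [361.445 273.778] [293.5833 304.9624] [289.089  288.8963]
0.2 [367.7241 284.1797] [360.8486 268.932 ] [293.7656 305.7895] [289.2702 289.7136]
289 364 281 307
289 291 295 | 295 290 307 | Traceback (most recent call last):
  File "<stdin>", line 8, in <module>
    return umr_minimum(a, axis, None, out, keepdims, initial, where)
ValueError: zero-size array to reduction operation minimum which has no identity
```

```bash
python3 - <<'E'
from h import *
for n in("side","top"):
  eyes.camera(n);m=finder.cut_out(n,"slip")[0]['pixels'];print(n)
  if n=="top": m=m.T
  xs=np.unique(np.where(m)[1])
  for x in xs[::3]:c=np.where(m[:,x])[0];print(x,c.min(),c.max(),end=' | ')
s=readout.sense();print(s['tcp_pos'],s['t'],s['grip_width'],np.abs(s['joint_velocities']).max())
for q in("glue","spare_slip","brush_cup"):print(q,[ (d['extent'],d['score']) for d in finder.look_for("top",q)[:1]])
E
```

```text
side
288 290 294 | 291 288 302 | 294 288 307 | 297 290 306 | 316 299 306 | 319 286 306 | 322 285 305 | 325 285 304 | 328 284 304 | 331 284 303 | 334 284 303 | 337 283 303 | 340 283 302 | 343 282 302 | 346 282 302 | 349 281 301 | 352 281 301 | 355 280 301 | 358 281 301 | 361 281 298 | 364 287 295 | top
212 462 464 | 215 455 470 | 218 455 471 | 221 455 477 | 224 455 477 | 227 454 477 | 230 454 477 | 233 454 477 | 236 454 477 | 239 454 476 | 242 454 476 | 245 454 476 | 248 454 476 | 251 454 474 | 254 454 470 | 257 454 467 | 260 455 456 | [ 0.5033 -0.2501  0.2715] 23.0833 0.038703510148798796 0.0014073562164014827
glue [([465.4, 307.0, 477.5, 318.7], 0.63)]
spare_slip [([478.5, 221.9, 513.7, 236.6], 0.87)]
brush_cup [([436.1, 140.8, 491.6, 186.6], 0.87)]
```

```bash
python3 -c "
from bench import env,readout
print(readout.sense()['ft_force']);print(env.close_job())"
```

```text
[-0.72343824 -0.72667614 -0.20681397]
the job is handed in; nothing more can be done
None
```

The job is handed in at about 23 s, with the slip held up to the customer by its plain half; no verdict came back.

- **Clamping:** I gripped the handle and swung it over. It stayed over when released, and pushing the grip with shut fingers raised the force to 33 N with almost no travel, so it was at its stop. It stayed locked for well over 4 s before I swung it back.
- **Opening:** I brought the handle back to its stop, an estimated 0 rad from the tool position and under about 0.1 rad in the picture. The slip's position on the block had not changed, within about 2 mm.
- **Grasp:** The notch showed the matt end towards the robot. I took the plain end about 42 mm from the centre, lifted it and turned it half round.
- **Last checks before hand-in:**

| Check | Result |
|---|---|
| Slip centre height | about 0.29 m, by calculation from the grasp |
| Tool squareness to far edge | within 0.01 rad |
| Slip level | within about 0.05 rad in the side picture |
| Notch | at the far end on the robot's right, as it should be |
| Grip opening | 38.7 mm, steady |
| Arm | still |

**What went wrong or disagreed**
- My first move used millimetres instead of metres. It was clipped to one harmless step.
- While locking, the fingers slid on the grip and the tool-based angle read up to 1.89 rad, past the real stop. That is why I added the push test.
- The picture limit was used up before I could view the final hold, so it was checked only by numbers from the detectors.
- The last detector look at the handle was weak (score 0.39), and I did not compare the other bench objects with where they started.

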